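# Release a ratchet clamp and move the bronze key to its cradle

### The arm

A 6-joint arm with a two-finger parallel gripper is mounted at the origin on the work surface. World frame = base frame: x ahead of the robot, y to its left, z up, the work surface at z = 0. Lengths are in m, angles in rad, forces in N, time in s.
With the tool pointing down it reaches from about 0.15 to 0.775 m from the base axis. Payload 6.1 kg.
Tool frame: the origin (TCP) lies midway between the tips of the shut fingers; the grasp point (between the pads) lies 19 mm behind it; z points along the fingers, y is the line along which they close (so a half turn about z gives the same grasp; the last joint's range is limited). The gripper opens to 85 mm and grips with 20 to 120 N. Pads are 22 mm wide; open, the fingers measure 114 mm over their backs; the gripper's body (76 mm by 85 mm) begins 54 mm behind the grasp point. The pads swing forward as they close: fully open they stand 13 mm farther back than shut.
Start: joints at [-1.313, 0.126, -0.04, 1.405, 0, 1.571], TCP at [0.134, -0.508, 0.231] pointing down, gripper open.
Joint ranges: [-2.72, 2.72], [-0.95, 1.95], [-1.27, 1.35], [-1.78, 2.02], [-1.46, 1.47], [-3.14, 3.14]. Speed limits (rad/s): [2.39, 2.39, 3.01, 3.14, 3.14, 3.14].

### API

Orientations are given as a rotation vector (axis times angle).
In Python, from cell import env, monitor, capture, get_calibration, nets gives the robot as it stands. The module is installed in compiled form; this text tells all that it offers. Calls block until the motion is done:
- env.move_ptp(position, orientation): joint-space move of the TCP to a pose.
- env.movel(position, v=0.15, rot=None): straight line of the TCP; rot=None keeps the orientation; v is the mean speed in m/s.
- env.movej(angles): joint-space move.
- env.move_gripper(opening, force=None): finger opening in m; force is the grip in N (None keeps the last); returns when the fingers have stopped.
- env.dwell(seconds).
- env.ik(position, orientation): joint angles nearest the present ones, or None.
- monitor.get_state(): the state.
- capture(name): name is "scene" or "top" or "wrist"; returns the picture (400x640x3 uint8, blue, green, red); there is no depth.
- get_calibration(name): a dict with "intrinsics" (3x3 intrinsics, pixels), "rvec" (rotation vector, rad) and "tvec" (3), from world to camera coordinates, as OpenCV has them; the wrist camera has in their place "hand_eye" (4x4, takes a point from camera to tool coordinates, whose origin is the TCP and whose axes are the flange's). Camera axes: x right, y down, z forward; pixel columns grow to the right and rows downward; lengths in m; the calibration is good to about 2 mm. A picture is of the moment at which its call begins: read the wrist's pose just before it. get_calibration takes no time and is no camera call.
A pose or a line that the arm cannot do raises env.PlanningError and nothing moves.
- env.finish_job(): hands the job in; it is judged then, once.
Trained networks look in the newest picture that a camera, given by its name, has taken for a name from the list of things; names that differ only in an ending like _2 or _b are one class to them, and where a whole thing is asked for, a point or a joint stands for the part that bears it (a point fixed in the world has none). Each returns a list of dicts, best first, with "p" (0 to 1); they miss things now and then, are a little off and sometimes report something else, mostly with a low value. They report only what shows in the picture. A call takes as long as a camera call. They do not tell look-alikes from the thing itself.
- nets.boxes_of(camera, label): "xy" ([column, row] in pixels, amid what is visible of it).
- nets.outline_of(camera, label): "region" (400x640 bool, what is visible of it) and "xy" ([column, row] in pixels, amid what is visible of it).
The state is a dict: "clock": time; "joints": joint angles; "qvel": joint speeds; "joint_efforts": joint torques, N m; "ee_pos": TCP position; "eef_rot": TCP orientation; "force": force on the tool from outside, world axes, zero at the start; "moment": the same for the moment, N m; "grip_width": finger opening in m; "grip_force": force on a finger pad.
Only numpy, scipy, OpenCV 4.12 (cv2) and the standard library are available. Lean on these libraries where they do the work, as an engineer would, in place of code of your own. Each camera call takes 0.05 s, during which the arm holds its last target. There are 200 camera calls.

### The job

Free the bronze key from the ratchet clamp: feel for the brass thumbscrew on the red pawl's tail, press it down gently, never hard against its stop, and hold the pawl off the toothed wheel until the sprung jaw has backed away from the key. Then lift the key straight up out of the clamp without forcing it, and lay it flat and squarely, right way up and without dropping it, on the two felt rails of the wooden cradle, between the pins. Leave everything else on the table where it lies.

Things in the scene. Friction and masses are not known exactly. Their poses are not given: they have to be found in the camera images.
- clamp: Green ratchet clamp, bolted down; base plate 205 x 180 mm, 15 mm thick; z up, origin on the table, mm in its frame. The key lies along its y, centred at x 40, y 30, underside at z 40. The toothed steel wheel (64 mm across, 16 teeth 5 mm deep) turns on a level axle along y at x -60, y -37, z 55. The red pawl lies along x above it: nose x -60, pivot x -105, tail to -x.
- key_seat (a point): Middle of the key's underside as clamped (axes as the clamp's). Dark bed blocks carry the key at y -75..-35 and 45..65 mm from here; between them is free space 25 mm deep beneath it. Both jaws stand at y -75..-35 only, tops 20 mm above here: the fixed jaw touches the key's +x side, the steel sliding jaw its -x side, with a lip 8 mm over its top while clamped.
- pawl_tail (a point): Point on the upper face of the pawl's red tail at rest, 67 mm above the table, on the brass thumbscrew's axis, 45 mm from the pivot; fixed to the clamp, does not follow the pawl. The screw's domed head, 20 mm across, is set differently each time: its top is 6 to 26 mm above here, unmeasured: feel for it from above. Nearest tall parts: pivot posts and pawl, 37 mm off to +x, 30 mm taller.
- key: Bronze-coloured coarse key casting clamped in the clamp: a flat bar 36 mm (its x) by 150 mm (its y) by 12 mm thick, about 0.3 to 0.6 kg; origin at the centre of its underside, z up. Between the bed blocks it can be gripped across its 36 mm width, at its middle or a little beyond it (within y 0 to +20 mm), from above.
- cradle: Fixed wooden cradle, 68 mm (x) by 160 mm (y), base 8 mm thick. Two rails topped with dark red felt cross it at y -50 and +50 mm, each 18 mm wide, felt top at z 34 mm. At both ends of each rail (x -28 and +28 mm) stands a steel pin 6 mm thick rising 12 mm above the felt. The key lies along the cradle's y, centred on it, either way round. Origin at the centre of its underside, on the table.
- mallet: Bystander: bone-headed mallet lying down, 205 mm long.
- caliper: Bystander: steel caliper lying flat, 200 mm long.
- bell_weight: Bystander: small brass weight shaped like a bell, 44 mm across, 56 mm tall, standing.
- spare_casting: Bystander: a larger, darker key casting, 190 x 45 x 13 mm, lying on the table.
- file: Bystander: flat file with a wooden handle, 285 mm long, lying on the table.
- wax_block: Bystander: yellow block of wax, 70 x 50 x 30 mm.
- pawl_nose (a point): The pawl's nose at rest in the wheel's teeth. Pressing the screw head down 5 mm lifts it clear; a hard stop comes at 6.5 mm. The push needed starts at 3 to 5 N, rises to 8 to 13 N and falls by 3 N or more as the nose slips clear. Above 16 N the pawl bends. Held clear, the jaw springs back 23 mm to -x in 2 to 3 s; let down early, the pawl catches the next tooth. It springs back when let go.
Things that resemble listed ones, but are neither listed nor needed, are in the scene too. What is shaped like the key but turquoise is not meant. There is more than one size of the cradle; the job needs the smaller.

How it is judged:
By the outcome, as a careful person would: the job done as asked, in the order asked, and still so for the second after the job is handed in, with the robot touching nothing.
It also fails if it takes over 67 s, if anything falls off the work surface, if the arm or the gripper's body presses on something with over 40 N, if the wrist force passes 120 N, or if a joint passes its speed limit or range.

## Working session

There is one attempt and no reset: what is moved stays moved. The work goes in short steps, each a Python script; the robot and the scene stay as the last script left them, time stands still between calls to the robot, and variables do not carry over. Pictures are saved under pics/ and viewed, at most 10 in all, crops included, and the job is handed in when it is done.

```bash
mkdir -p pics; python3 - <<'E'
from cell import env, monitor, capture, get_calibration, nets
import cv2,numpy as np
s=monitor.get_state();print(s)
for n in("scene","top"):
    im=capture(n);cv2.imwrite(f"pics/{n}0.png",im)
    c=get_calibration(n);print(n,c)
    for l in("clamp","key","cradle","pawl_tail","spare_casting","bell_weight","mallet","caliper","file","wax_block"):
        print(l,[(np.round(d["xy"]).tolist(),round(d["p"],2)) for d in nets.boxes_of(n,l)[:4]])
print(get_calibration("wrist"))
E
```

```text
{'clock': 0.0, 'joints': array([-1.31300715e+00,  1.26420222e-01, -4.06299668e-02,  1.40538692e+00,
        2.57695007e-05,  1.57080844e+00]), 'qvel': array([-0.00132444, -0.00149105, -0.00031945,  0.00053661, -0.00061799,
       -0.00034221]), 'joint_efforts': array([-1.88657628e-03, -4.35906458e+01,  3.52929890e+01,  1.70976890e-02,
        2.67455545e-05,  1.89793013e-06]), 'ee_pos': array([ 0.1337485 , -0.50725492,  0.23049731]), 'eef_rot': array([-3.11391733e+00, -4.03585512e-01,  2.91006185e-04]), 'force': array([-0.17745643,  0.06449712,  0.5573372 ]), 'moment': array([0.00248704, 0.01192242, 0.00423152]), 'grip_force': 0.0, 'grip_width': 0.08550668870024183}
scene {'intrinsics': array([[391.76994909,   0.        , 316.67589245],
       [  0.        , 391.76994909, 204.95060852],
       [  0.        ,   0.        ,   1.        ]]), 'rvec': array([ 1.98616265,  1.14610664, -0.54946099]), 'tvec': array([-0.29316677, -0.22724635,  1.50259505])}
clamp [([363.0, 206.0], 0.8)]
key [([375.0, 190.0], 0.64), ([362.0, 166.0], 0.48)]
cradle [([166.0, 235.0], 0.79)]
pawl_tail [([356.0, 20
[... 752 characters left out ...]
[([312.0, 150.0], 0.7)]
mallet [([371.0, 145.0], 0.79)]
caliper [([319.0, 132.0], 0.8)]
file [([187.0, 226.0], 0.82)]
wax_block [([458.0, 177.0], 0.91), ([275.0, 200.0], 0.58)]
{'intrinsics': array([[296.7246852 ,   0.        , 312.11221065],
       [  0.        , 296.7246852 , 201.93606708],
       [  0.        ,   0.        ,   1.        ]]), 'hand_eye': array([[ 3.84348572e-04, -9.51768701e-01, -3.06816218e-01,
         7.82605024e-02],
       [ 9.99999457e-01,  6.63040125e-04, -8.04105068e-04,
        -9.59344274e-04],
       [ 9.68753499e-04, -3.06815742e-01,  9.51768439e-01,
        -1.42340638e-01],
       [ 0.00000000e+00,  0.00000000e+00,  0.00000000e+00,
         1.00000000e+00]])}
```

```bash
python3 - <<'E'
import cv2
t=cv2.imread("pics/top0.png");cv2.imwrite("pics/topc.png",cv2.resize(t[100:310,160:480],(800,525),interpolation=cv2.INTER_CUBIC))
E
```

```text
(no output)
```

View pics/topc.png

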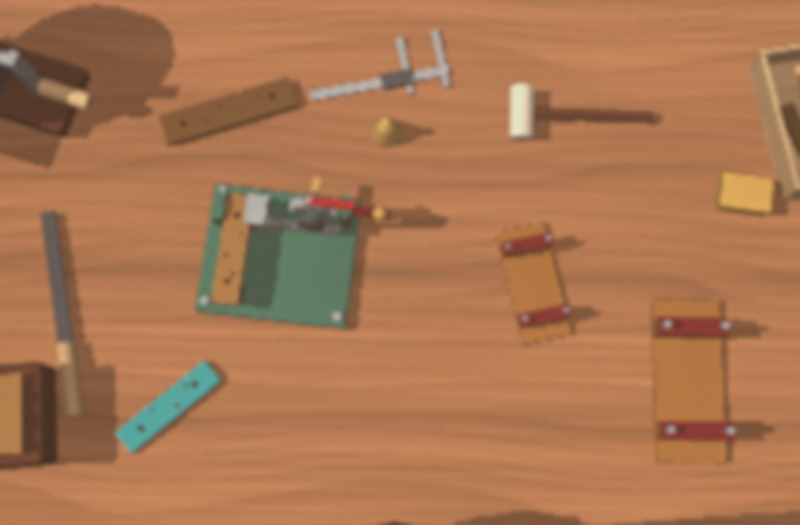

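View pics/scene0.png

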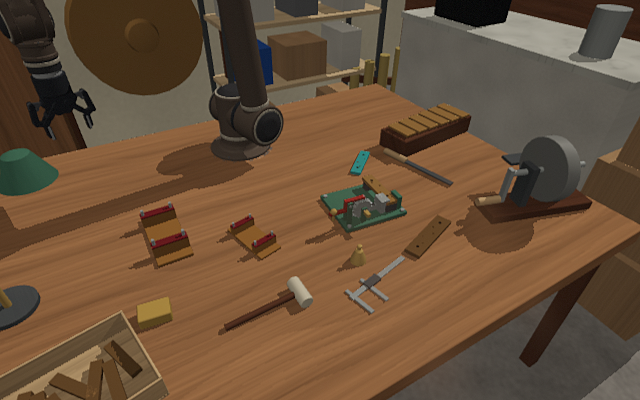

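The top view shows the clamp at about (270,202), with its tail and brass screw at (311,185) and the key at (252,200). The small cradle is at (375,213), and the larger one at (437,252) isn't the one to use. Next I'll get rough world poses and take close-ups with the wrist camera.

```bash
cat > h.py <<'E'
from cell import env, monitor, capture, get_calibration, nets
import cv2,numpy as np
from scipy.spatial.transform import Rotation as R
def cam(n,st=None):
    c=get_calibration(n);K=np.array(c["intrinsics"])
    if n!="wrist": return K,R.from_rotvec(c["rvec"]).as_matrix(),np.array(c["tvec"])
    T=np.eye(4);T[:3,:3]=R.from_rotvec(st["eef_rot"]).as_matrix();T[:3,3]=st["ee_pos"]
    M=np.linalg.inv(T@np.array(c["hand_eye"]));return K,M[:3,:3],M[:3,3]
def back(C,uv,z):
    K,Rm,t=C;uv=np.atleast_2d(uv);d=np.c_[uv,np.ones(len(uv))]@np.linalg.inv(K).T@Rm;o=-Rm.T@t
    return o+d*((z-o[2])/d[:,2])[:,None]
def proj(C,P):
    K,Rm,t=C;p=(np.atleast_2d(P)@Rm.T+t)@K.T;return p[:,:2]/p[:,2:]
def down(yaw): # tool x axis at world angle yaw, z down
    c,s=np.cos(yaw),np.sin(yaw)
    return R.from_matrix(np.array([[c,s,0],[s,-c,0],[0,0,-1]])).as_rotvec()
E
python3 - <<'E'
from h import *
C=cam("top")
f=lambda p:np.array(p)/2.5+[160,100]
print(np.round(back(C,f([(218,185),(358,200),(345,328),(198,310)]),.015),3))
print("screw",np.round(back(C,f([(378,213)]),.085),3))
print("key ends",np.round(back(C,f([(237,195),(228,303)]),.052),3))
print("cradle rails",np.round(back(C,f([(527,244),(545,316)]),.034),3))
print("cr corners",np.round(back(C,f([(498,232),(545,224),(574,333),(526,344)]),.008),3))
print(R.from_rotvec(monitor.get_state()["eef_rot"]).as_matrix().round(2))
for n,p in (("clamp",(.37,.08)),("cr",(.37,-.18))):
  for y in np.arange(-3,3.2,.5):
    q=env.ik([p[0],p[1],.3],down(y)); print(n,y,None if q is None else np.round(q,2))
E
```

```text
[[0.637 0.27  0.015]
 [0.62  0.076 0.015]
 [0.442 0.089 0.015]
 [0.463 0.288 0.015]]
screw [[0.585 0.047 0.085]]
key ends [[0.614 0.238 0.052]
 [0.467 0.242 0.052]]
cradle rails [[ 0.559 -0.154  0.034]
 [ 0.461 -0.178  0.034]]
cr corners [[ 0.58  -0.117  0.008]
 [ 0.593 -0.182  0.008]
 [ 0.442 -0.22   0.008]
 [ 0.426 -0.155  0.008]]
[[ 0.97  0.25  0.  ]
 [ 0.25 -0.97 -0.  ]
 [ 0.    0.   -1.  ]]
clamp -3.0 [ 0.21 -0.14 -0.15  1.56  0.    0.07]
clamp -2.5 [ 0.21 -0.14 -0.15  1.56  0.   -0.43]
clamp -2.0 [ 0.21 -0.14 -0.15  1.56  0.   -0.93]
clamp -1.5 [ 0.21 -0.14 -0.15  1.56 -0.   -1.43]
clamp -1.0 [ 0.21 -0.14 -0.15  1.56 -0.   -1.93]
clamp -0.5 [ 0.21 -0.14 -0.15  1.56 -0.   -2.43]
clamp 0.0 [ 0.21 -0.14 -0.15  1.56  0.   -2.93]
clamp 0.5 [ 0.21 -0.14 -0.15  1.56 -0.    2.85]
clamp 1.0 [ 0.21 -0.14 -0.15  1.56 -0.    2.35]
clamp 1.5 [ 0.21 -0.14 -0.15  1.56 -0.    1.85]
clamp 2.0 [ 0.21 -0.14 -0.15  1.56  0.    1.35]
clamp 2.5 [ 0.21 -0.14 -0.15  1.56  0.    0.85]
clamp 3.0 [ 0.21 -0.14 -0.15  1.56  0.    0.35]
cr -3.0 [-0.45 -0.08 -0.1   1.55  0.   -0.59]
cr -2.5 [-0.45 -0.08 -0.1   1.55  0.   -1.09]
cr -2.0 [-0.45 -0.08 -0.1   1.55  0.   -1.59]
cr -1.5 [-0.45 -0.08 -0.1   1.55 -0.   -2.09]
cr -1.0 [-0.45 -0.08 -0.1   1.55 -0.   -2.59]
cr -0.5 [-0.45 -0.08 -0.1   1.55 -0.   -3.09]
cr 0.0 [-0.45 -0.08 -0.1   1.55  0.    2.69]
cr 0.5 [-0.45 -0.08 -0.1   1.55 -0.    2.19]
cr 1.0 [-0.45 -0.08 -0.1   1.55  0.    1.69]
cr 1.5 [-0.45 -0.08 -0.1   1.55  0.    1.19]
cr 2.0 [-0.45 -0.08 -0.1   1.55  0.    0.69]
cr 2.5 [-0.45 -0.08 -0.1   1.55  0.    0.19]
cr 3.0 [-0.45 -0.08 -0.1   1.55  0.   -0.31]
```

```bash
python3 - <<'E'
from h import *
o=down(3.05)
env.move_gripper(0.0)
for i,p in enumerate([(.45,-.10,.25),(.47,.15,.25)]):
    env.move_ptp(p,o); s=monitor.get_state(); im=capture("wrist"); cv2.imwrite(f"pics/w{i}.png",im)
    np.save(f"s{i}.npy",np.r_[s["ee_pos"],s["eef_rot"]]); print(s["clock"],s["ee_pos"],s["eef_rot"],s["force"],s["grip_width"])
E
```

```text
3.7333 [ 0.4499547  -0.10048499  0.24998373] [ 1.45863918e-01  3.13819978e+00 -2.87421563e-04] [-0.37027173  0.12050678  0.30483142] 4.360411737682665e-05
4.7667 [0.47012093 0.14916148 0.24998387] [ 1.45004844e-01  3.13823084e+00 -8.80515377e-04] [-0.57450103 -0.36710267 -0.11436678] 7.623781409265922e-05
```

View pics/w0.png

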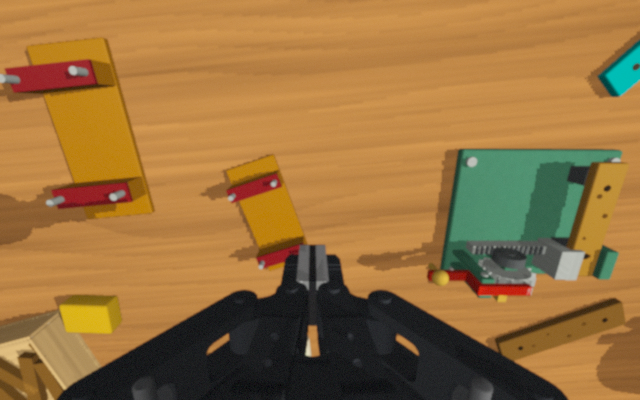

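View pics/w1.png

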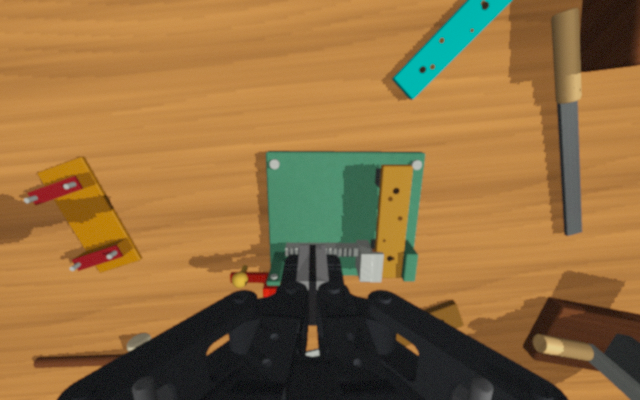

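w0 shows the small cradle at (265,210) and the screw at (440,278). w1 shows the screw at (240,279), the key from (397,165) to (393,278), and the sliding jaw at (371,267). I'll enlarge these in one picture.

```bash
python3 - <<'E'
from h import *
a=cv2.imread("pics/w0.png");b=cv2.imread("pics/w1.png")
def crop(im,x,y,w,h,k=4): return cv2.resize(im[y:y+h,x:x+w],(w*k,h*k),interpolation=cv2.INTER_CUBIC)
out=np.zeros((600,800,3),np.uint8)
out[:520,:500]=crop(b,20,150,125,130)
out[:,500:800]=crop(b,360,145,75,150)
out[520:600,0:240]=crop(b,215,268,60,20)
out[520:600,250:490]=crop(a,415,268,60,20)
cv2.imwrite("pics/cmp.png",out)
E
```

```text
(no output)
```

View pics/cmp.png

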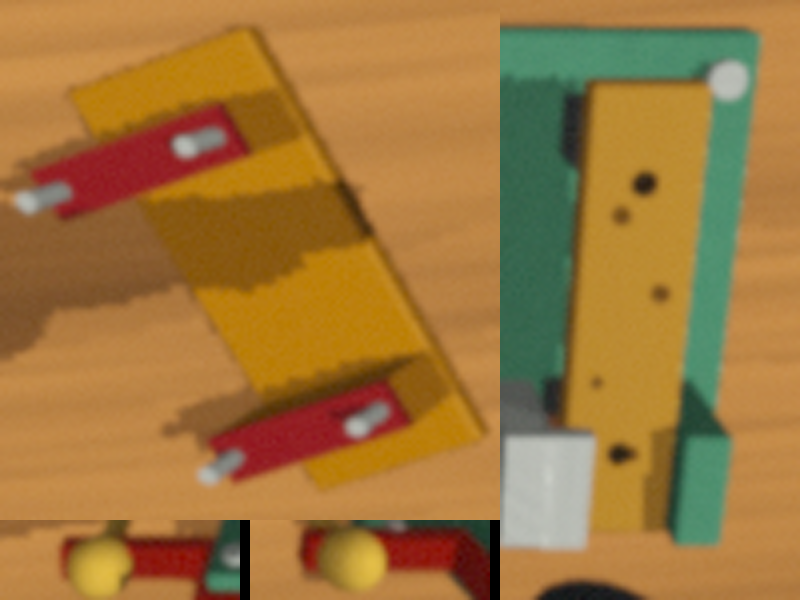

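```bash
cat >> h.py <<'E'
def wcam(i):
    a=np.load(f"s{i}.npy");return cam("wrist",dict(ee_pos=a[:3],eef_rot=a[3:]))
E
python3 - <<'E'
from h import *
from scipy.optimize import least_squares as L
C0,C1=wcam(0),wcam(1)
f=lambda p:np.array(p)/4.+[20,150]
g=lambda p:(np.array(p)-[500,0])/4.+[360,145]
pins=back(C1,f([(28,203),(183,147),(207,473),(357,425)]),.046)[:,:2]
print("pins",pins.round(4),"d",np.linalg.norm(pins[0]-pins[1]),np.linalg.norm(pins[2]-pins[3]),np.linalg.norm(pins[0]-pins[2]))
v=(pins[0]+pins[1]-pins[2]-pins[3]);print("cradle c",pins.mean(0),"y ang",np.degrees(np.arctan2(v[1],v[0])))
felt=back(C1,f([(33,172),(218,105),(248,152),(62,218),(208,440),(382,375),(412,425),(235,482)]),.034)
print("felt c",felt.mean(0))
p0=back(C0,[(232,197),(274,184)],.046);print("pins from w0",p0.round(4))
key=back(C1,g([(590,82),(712,82),(672,530),(567,425)]),.052)[:,:2]
print("key",key.round(4),"w",np.linalg.norm(key[0]-key[1]),"L",np.linalg.norm(key[1]-key[2]))
u=key[0]-key[3];u2=key[1]-key[2];print("ang",[np.degrees(np.arctan2(*w[::-1])) for w in(u,u2)])
pl=back(C1,[( 267,153),(424,153)],.015);d=(pl[1]-pl[0]);print("plate edge x dir",np.degrees(np.arctan2(d[1],d[0])),np.linalg.norm(d))
r=L(lambda P:np.r_[proj(C0,P)[0]-(440.75,278),proj(C1,P)[0]-(240,280)],[.59,.05,.08])
print("screw",r.x,r.fun)
E
```

```text
pins [[ 0.4688 -0.2002]
 [ 0.4559 -0.1469]
 [ 0.5649 -0.1775]
 [ 0.5522 -0.1229]] d 0.054880217916886874 0.05611722099162147 0.09876320026352164
cradle c [ 0.51043704 -0.1618779 ] y ang -166.33646482902034
felt c [ 0.51005803 -0.16110336  0.034     ]
pins from w0 [[ 0.4669 -0.1991  0.046 ]
 [ 0.4554 -0.1459  0.046 ]]
key [[0.4638 0.2327]
 [0.467  0.2679]
 [0.6153 0.2567]
 [0.5738 0.2233]] w 0.03536984331271582 L 0.14873423952117387
ang [np.float64(175.1088858297434), np.float64(175.65957755866742)]
plate edge x dir 84.72646098270559 0.19921624693140222
screw [0.58866171 0.04878472 0.06959269] [-0.00070336 -0.06456976  0.00066033  0.06469651]
```

```bash
python3 - <<'E'
from h import *
o=down(np.radians(175.3)); P=np.array([.5892,.0489,0])
env.move_ptp(P+[0,0,.13],o); env.movel(P+[0,0,.098],v=.08); env.dwell(.3)
def fz(n=3,d=.03):
    v=[]
    for _ in range(n): env.dwell(d); v.append(monitor.get_state()["force"][2])
    return np.mean(v)
b=fz(6); s=monitor.get_state();print(s["clock"],s["ee_pos"],"base",b)
z=.098; F=0
while z>.068:
    z-=.001; env.movel(P+[0,0,z],v=.025); F=fz(2,.02)-b
    if F>1.2: break
s=monitor.get_state();zc=z;pk=F;print("contact",s["clock"],z,s["ee_pos"],F)
log=[];ok=False
if F>1.2 and F<14:
    while zc-z<5.2e-3:
        z-=.0004; env.movel(P+[0,0,z],v=.01); F=fz(3,.02)-b; log.append((round(1e3*monitor.get_state()["ee_pos"][2],2),round(F,2)))
        pk=max(pk,F)
        if F<pk-2.2: ok=True;break
        if F>14.3: break
print(ok,log,monitor.get_state()["clock"])
if ok:
    for _ in range(7): env.dwell(.5);print(round(fz(1)-b,2),end=" ")
    print(monitor.get_state()["clock"],monitor.get_state()["ee_pos"])
E
```

```text
6.675 [0.58927148 0.04885762 0.09809223] base -0.07327636431950617
contact 12.3417 0.07799999999999999 [0.58935058 0.04890325 0.0782071 ] 2.121773560803204
True [(np.float64(78.0), np.float64(4.73)), (np.float64(77.83), np.float64(6.88)), (np.float64(77.71), np.float64(8.57)), (np.float64(77.51), np.float64(9.31)), (np.float64(77.18), np.float64(9.81)), (np.float64(76.81), np.float64(9.63)), (np.float64(76.42), np.float64(10.06)), (np.float64(76.05), np.float64(10.84)), (np.float64(75.66), np.float64(9.89)), (np.float64(75.26), np.float64(9.87)), (np.float64(74.84), np.float64(9.55)), (np.float64(74.48), np.float64(10.4)), (np.float64(73.78), np.float64(4.87))] 16.2417
6.32 6.9 5.46 5.63 5.75 5.96 6.12 19.975 [0.58951074 0.04946366 0.07336345]
```

The peak force was about 10.8 N. It fell to about 5 N after 5 mm of travel, and I held it there for 3.7 s. Now I'll release, then check the jaw and measure the key again.

```bash
python3 - <<'E'
from h import *
o=down(np.radians(175.3))
env.movel([.5892,.0489,.12],v=.08)
env.move_ptp([.46,.17,.20],o); env.dwell(.2); s=monitor.get_state(); im=capture("wrist"); cv2.imwrite("pics/w2.png",im)
np.save("s2.npy",np.r_[s["ee_pos"],s["eef_rot"]]); print(s["clock"],s["ee_pos"])
cv2.imwrite("pics/w2c.png",cv2.resize(im[100:300,300:480],None,fx=3,fy=3,interpolation=cv2.INTER_CUBIC))
E
```

```text
21.7167 [0.46056154 0.16914669 0.19887544]
```

View pics/w2c.png

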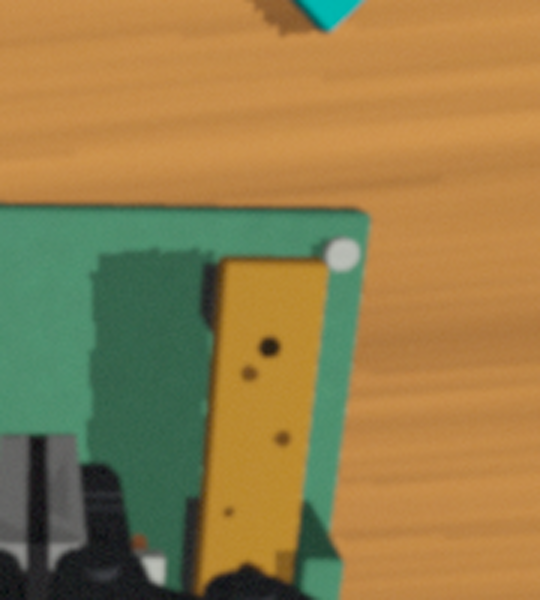

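The jaw, at crop (150,565), has backed off and leaves a gap to the key's left edge at 198. The key's corners are at crop (222,260) and (328,262).

```bash
python3 - <<'E'
from h import *
C=wcam(2); g=lambda p:np.array(p)/3.+[300,100]
k=back(C,g([(222,260),(328,262),(293,580),(198,585),(165,560)]),.052)[:,:2]
print(k.round(4),np.linalg.norm(k[0]-k[1]))
for w in(k[0]-k[3],k[1]-k[2]): print(np.degrees(np.arctan2(w[1],w[0])))
a=np.radians(175.3);y=np.array([np.cos(a),np.sin(a)]);x=np.array([y[1],-y[0]])
print("x of edges rel (.5397,.2443):",(k-[.5397,.2443])@x*1e3,"y",(k-[.5397,.2443])@y*1e3)
E
```

```text
[[0.4633 0.2324]
 [0.467  0.2679]
 [0.5911 0.2568]
 [0.5903 0.2209]
 [0.5783 0.2088]] 0.03568046124556929
174.78644298981303
174.86986505355014
x of edges rel (.5397,.2443): [-18.07546104  17.59726566  16.6618497  -19.21833953 -32.21952656] y [ 75.13607055  74.39318142 -50.20580821 -52.36751512 -41.37134618]
```

```bash
python3 - <<'E'
from h import *
a=np.radians(175.05);y=np.array([np.cos(a),np.sin(a)]);x=np.array([y[1],-y[0]]);o=down(a)
c=np.array([.5397,.2443])-.0006*x+.008*y
env.move_ptp([*c,.13],o); env.move_gripper(.065)
env.movel([*c,.024],v=.08); env.dwell(.2); s=monitor.get_state();b=s["force"];print(s["clock"],s["ee_pos"],b)
env.move_gripper(.0,force=40); env.dwell(.2)
s=monitor.get_state();print(s["clock"],s["grip_width"],s["grip_force"],s["force"]-b,s["moment"],s["ee_pos"])
E
```

```text
24.6417 [0.53192047 0.24450762 0.02440815] [-0.26227431  0.06256873  1.15932766]
25.2167 0.035184469770872306 41.11562132835388 [-1.34092107 -4.88019545  4.19186233] [-1.04953966  0.23360879 -0.16291378] [0.53154862 0.24328529 0.02431455]
```

```bash
python3 - <<'E'
from h import *
b=np.array([-.26,.06,1.16]);s=monitor.get_state();p=s["ee_pos"].copy()
a=np.radians(175.05);y=np.array([np.cos(a),np.sin(a)]);x=np.array([y[1],-y[0]])
t=np.array([.5397,.2443])-.0006*x+.008*y-.0014*x
env.movel([*t,.0244],v=.01);env.dwell(.1);s=monitor.get_state();print(s["force"]-b,s["ee_pos"])
for z in (.0255,.027,.029,.032,.036,.042,.05):
    env.movel([*t,z],v=.03);s=monitor.get_state();F=s["force"]-b;print(round(s["clock"],2),z,F.round(1),s["ee_pos"].round(4),round(s["grip_width"],4))
    if np.linalg.norm(F)>20: break
E
```

```text
[-0.3934704  -1.44245841  0.48702726] [0.5315024  0.24298123 0.02436045]
25.86 0.0255 [ 0.5 -0.4 -4.5] [0.5312 0.243  0.0249] 0.0352
26.11 0.027 [ 0.3  0.5 -6.1] [0.5315 0.243  0.0269] 0.0353
26.36 0.029 [ 0.8  0.1 -5.5] [0.5317 0.2431 0.0292] 0.0352
26.61 0.032 [ 0.1  0.  -5.8] [0.5318 0.2431 0.0323] 0.0355
26.89 0.036 [ 0.7  0.2 -5.3] [0.5318 0.2431 0.0364] 0.0353
27.24 0.042 [-0.4 -0.3 -6. ] [0.5318 0.2431 0.0423] 0.0355
27.66 0.05 [ 0.3 -0.2 -4.7] [0.5318 0.2431 0.0503] 0.0351
```

```bash
python3 - <<'E'
from h import *
a=np.radians(193.66);y=np.array([np.cos(a),np.sin(a)]);o=down(a)
s=monitor.get_state();p=s["ee_pos"]
env.movel([.5319,.2430,.15],v=.12)
t=np.array([.5103,-.1615])+.008*y
env.move_ptp([*t,.12],o); env.movel([*t,.075],v=.1); env.dwell(.3)
s=monitor.get_state(); im=capture("wrist"); cv2.imwrite("pics/w3.png",im);np.save("s3.npy",np.r_[s["ee_pos"],s["eef_rot"]])
print(s["clock"],s["ee_pos"],s["force"],s["moment"],s["grip_width"])
# overlay predicted pins from cradle pose & key corners
C=cam("wrist",s);x=np.array([y[1],-y[0]]);c=np.array([.5103,-.1615])
for sx in(-28,28):
  for sy in(-50,50):
    for h,col in((.034,(255,0,0)),(.046,(0,255,0))):
      q=proj(C,[*(c+x*sx*1e-3+y*sy*1e-3),h])[0];cv2.circle(im,tuple(np.round(q).astype(int)),3,col,1)
for sx in(-18,18):
  for sy in(-75,75):
    q=proj(C,[*(s["ee_pos"][:2]-.008*y+x*sx*1e-3+y*sy*1e-3),s["ee_pos"][2]+.0276])[0];cv2.circle(im,tuple(np.round(q).astype(int)),3,(255,255,0),1)
cv2.imwrite("pics/w3o.png",im)
E
```

```text
31.05 [ 0.50289044 -0.16355224  0.07561757] [-0.70925047  0.29405126 -4.46896446] [-0.04262639  0.07302908 -0.07827198] 0.03526670140419447
```

View pics/w3o.png

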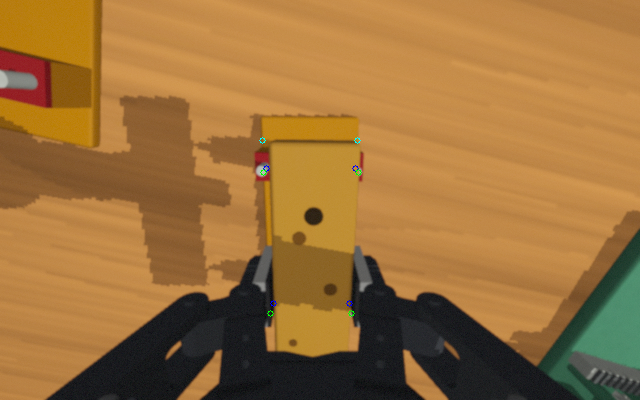

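The key looks pitched in the grip: its near edge at row 142 is only 85 px wide, against 96 predicted. I'll measure the pitch with PnP on its holes.

```bash
python3 - <<'E'
import cv2
im=cv2.imread("pics/w3.png");cv2.imwrite("pics/w3c.png",cv2.resize(im[105:365,235:395],None,fx=2.3*1,fy=2.3,interpolation=cv2.INTER_CUBIC))
E
```

```text
(no output)
```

View pics/w3c.png

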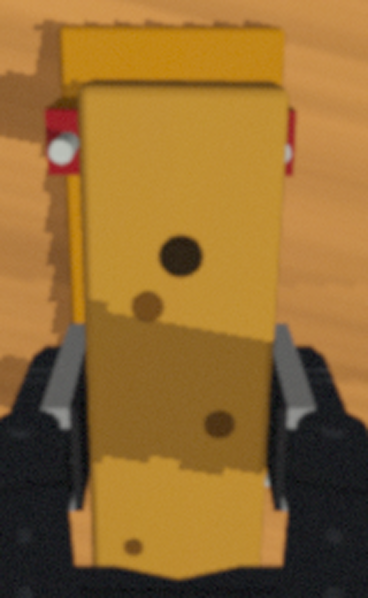

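```bash
python3 - <<'E'
from h import *
from scipy.optimize import least_squares as L
C1,C2=wcam(1),wcam(2)
g1=lambda p:(np.array(p)-[500,0])/4.+[360,145]; g2=lambda p:np.array(p)/3.+[300,100]
a=np.radians(175.05);y=np.array([np.cos(a),np.sin(a)]);x=np.array([y[1],-y[0]]);c=np.array([.5397,.2443])-.0005*x
kc=lambda P:np.c_[(P[:,:2]-c)@x,(P[:,:2]-c)@y]
h1=kc(back(C1,g1([(645,183),(622,216),(660,293),(597,382)]),.052));h2=kc(back(C2,g2([(269,347),(249,373),(282,438),(228,512)]),.052))
print((h1*1e3).round(1).tolist(),(h2*1e3).round(1).tolist())
obj=np.r_[[[-.018,.075],[.018,.075]],(h1+h2)/2];obj=np.c_[obj,np.full(6,.012)]
g3=lambda p:np.array(p)/2.3+[235,105]
uv=g3([(82,88),(286,88),(181,256),(147,306),(219,424),(133,547)])
a3=np.load("s3.npy");C=wcam(3);T=R.from_rotvec(a3[3:])
# key pose in tool frame: key x->?, use world with key R = yaw*pitch(about key x)*roll(about key y)
def pose(q): return R.from_euler("ZXY",q[3:]),q[:3]
def res(q):
    r,t=pose(q);return (proj(C,r.apply(obj)+t)-uv).ravel()
q0=np.r_[.5103,-.1615,.091,np.radians(193.66-90),0,0]
s=L(res,q0);q=s.x;print("pos",q[:3].round(4),"yaw y",np.degrees(q[3])+90,"pitch",np.degrees(q[4]),"roll",np.degrees(q[5]));print(s.fun.round(1))
f=L(lambda v:res(np.r_[v,0])if len(v)==5 else 0,q0[:5]);q=f.x;print("noroll",q[:3].round(4),np.degrees(q[3])+90,np.degrees(q[4]),f.fun.round(1))
f=L(lambda v:res(np.r_[v,0,0]),q0[:4]);print("flat",f.x[:3].round(4),f.fun.round(1))
# flat with known-z residual
E
```

```text
[[1.0, 43.7], [-5.0, 33.5], [8.5, 8.6], [-8.8, -21.2]] [[0.7, 43.6], [-5.5, 33.9], [8.2, 8.8], [-9.1, -21.4]]
pos [ 0.5129 -0.1596  0.0882] yaw y 192.85588759665967 pitch -3.386559864269449 roll -3.4513009875607645
[-0.7 -1.  -0.9  0.6  1.   0.4  1.5 -0.2 -0.6  0.2 -0.3 -0.1]
noroll [ 0.513  -0.1604  0.088 ] 192.73192791274408 -2.980680891721469 [-0.9 -0.9 -0.8  0.6  1.1  0.5  1.6  0.1 -0.6 -0.5 -0.4  0.2]
flat [ 0.5119 -0.1606  0.0883] [-2.5 -1.1  0.8  0.4  1.2  1.5  1.4  1.1 -0.5 -0.4 -0.3 -1.8]
```

```bash
python3 - <<'E'
from h import *
a=np.radians(194.1);ac=np.radians(193.66);y=np.array([np.cos(ac),np.sin(ac)]);x=np.array([y[1],-y[0]])
o=(R.from_rotvec(np.radians(2.6)*np.r_[x,0])*R.from_rotvec(down(a))).as_rotvec()
t=np.array([.5103,-.1615])+.0095*y-.001*x
env.movel([*t,.072],v=.05,rot=o); env.movel([*t,.027],v=.06); env.dwell(.3)
def F():
    v=[]
    for _ in range(3): env.dwell(.02); v.append(np.r_[monitor.get_state()["force"],monitor.get_state()["moment"]])
    return np.mean(v,0)
b=F();print(monitor.get_state()["clock"],monitor.get_state()["ee_pos"],b.round(2));z=.027
while z>.0135:
    z-=.0006;env.movel([*t,z],v=.015);d=F()-b;print(round(z*1e3,1),d.round(2))
    if d[2]>4.5: break
s=monitor.get_state();print(s["clock"],s["ee_pos"],s["grip_width"])
im=capture("wrist");cv2.imwrite("pics/w4.png",im);cv2.imwrite("pics/w4c.png",cv2.resize(im[80:370,190:440],None,fx=2,fy=2,interpolation=cv2.INTER_CUBIC))
E
```

```text
32.6 [ 0.50142369 -0.1647526   0.02721726] [ 0.56 -0.03 -3.93 -0.01 -0.03  0.01]
26.4 [-0.44 -0.35 -0.21  0.01 -0.01 -0.01]
25.8 [-0.7  -0.44  0.4   0.02 -0.01 -0.  ]
25.2 [-0.46  0.25  0.3   0.03 -0.02  0.03]
24.6 [-0.46 -0.32  0.26  0.04  0.02 -0.01]
24.0 [-0.32  0.2   0.04  0.02 -0.02 -0.01]
23.4 [-0.73 -0.    0.44  0.05  0.    0.  ]
22.8 [-0.59 -0.09  0.44  0.02 -0.01 -0.03]
22.2 [-0.6  -0.02 -0.25  0.02 -0.   -0.02]
21.6 [-0.55 -0.05  0.21  0.03 -0.02  0.02]
21.0 [-0.48 -0.21  1.6   0.01  0.03  0.  ]
20.4 [-2.   -0.23  3.58  0.01  0.05  0.  ]
19.8 [-2.76 -0.83  5.69 -0.05  0.17 -0.06]
36.2 [ 0.5013597  -0.16486562  0.02001969] 0.03540604137643428
```

View pics/w4c.png

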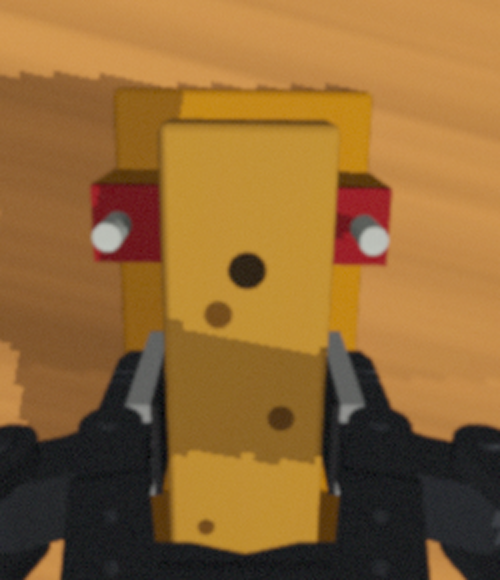

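The key sits between the pins with one rail touching. I'll measure the remaining pitch before letting go.

```bash
python3 - <<'E'
from h import *
from scipy.optimize import least_squares as L
obj=np.array([[-18,75],[18,75],[.85,43.7],[-5.2,33.7],[8.4,8.7],[-9,-21.3]])/1e3;obj=np.c_[obj,np.full(6,.012)]
s=monitor.get_state();C=cam("wrist",s);print(s["force"],s["moment"])
uv=np.array([(162,124),(337,124),(247,271),(218,315),(280,418),(206,527)])/2.+[190,80]
res=lambda q:(proj(C,R.from_euler("ZXY",q[3:]).apply(obj)+q[:3])-uv).ravel()
q0=np.r_[.5103,-.1615,.034,np.radians(193.66-90),0,0]
for n in(6,5):
    f=L(lambda v:res(np.r_[v,np.zeros(6-n)]),q0[:n]);q=f.x;print(q[:3].round(4),np.degrees(q[3:]).round(2)+[90]+[0]*0 if 0 else (q[:3].round(4),np.degrees(q[3:]).round(2)),f.fun.round(1))
pins=back(C,np.array([(104,238),(374,241)])/2.+[190,80],.046)
ac=np.radians(193.66);y=np.array([np.cos(ac),np.sin(ac)]);x=np.array([y[1],-y[0]])
print("pins in cradle frame",[((p[:2]-[.5103,-.1615])@x,(p[:2]-[.5103,-.1615])@y) for p in pins])
E
```

```text
[-2.19669419 -0.31748475  2.27104117] [-0.0941682   0.1292265  -0.05107845]
[ 0.5117 -0.1605  0.0327] (array([ 0.5117, -0.1605,  0.0327]), array([103.43,  -1.94,  -4.56])) [-0.9 -0.6 -0.8  0.7  1.   0.1  1.5 -0.6 -0.2  0.5 -0.5 -0.1]
[ 0.5119 -0.1615  0.0324] (array([ 0.5119, -0.1615,  0.0324]), array([103.28,  -1.43])) [-1.2 -0.5 -0.6  0.8  1.2  0.2  1.6 -0.3 -0.2 -0.4 -0.8  0.2]
pins in cradle frame [(np.float64(-0.02966033745744895), np.float64(0.050422994710306784)), (np.float64(0.02673703405045301), np.float64(0.050205575417610886))]
```

```bash
python3 - <<'E'
from h import *
a=np.radians(194.1);ac=np.radians(193.66);y=np.array([np.cos(ac),np.sin(ac)]);x=np.array([y[1],-y[0]])
t=np.array([.5103,-.1615])+.0095*y-.001*x
def F():
    v=[]
    for _ in range(4): env.dwell(.02); s=monitor.get_state();v.append(np.r_[s["force"],s["moment"]])
    return np.mean(v,0)
z=.0198
def go(p,z):
    o=(R.from_rotvec(np.radians(p)*np.r_[x,0])*R.from_rotvec(down(a))).as_rotvec()
    env.movel([*t,z],v=.01,rot=o);d=F();print(p,round(z*1e3,2),d.round(2),monitor.get_state()["ee_pos"][2].round(4));return d
for p in(3.1,3.6,4.0):
    z-=.0003;d=go(p,z)
while d[2]<1.5 and z>.0165:
    z-=.0003;d=go(4.0,z)
print(monitor.get_state()["clock"])
E
```

```text
3.1 19.5 [-3.15 -2.5   3.18 -0.41  0.24 -0.08] 0.0196
3.6 19.2 [-3.34 -2.77  3.55 -0.5   0.17 -0.09] 0.0192
4.0 18.9 [-3.04 -2.97  3.78 -0.53  0.12 -0.14] 0.0189
37.2
```

```bash
python3 - <<'E'
from h import *
env.move_gripper(.0,force=20);env.dwell(.4);s=monitor.get_state();print(s["force"].round(2),s["moment"].round(2),s["grip_width"],s["grip_force"])
env.move_gripper(.040);s=monitor.get_state();print(s["force"].round(2),s["moment"].round(2),s["grip_width"],s["clock"])
env.move_gripper(.060);p=monitor.get_state()["ee_pos"]
env.movel([p[0],p[1],.10],v=.08)
a=np.radians(193.66);y=np.array([np.cos(a),np.sin(a)])
env.move_ptp([*(np.array([.5103,-.1615])+.09*y),.17],down(a));env.dwell(.3)
s=monitor.get_state();im=capture("wrist");cv2.imwrite("pics/w5.png",im);np.save("s5.npy",np.r_[s["ee_pos"],s["eef_rot"]]);print(s["clock"],s["ee_pos"],s["force"])
C=cam("wrist",s);q=proj(C,[.5103,-.1615,.04])[0].astype(int);print(q)
cv2.imwrite("pics/w5c.png",cv2.resize(im[max(0,q[1]-130):q[1]+130,max(0,q[0]-130):q[0]+130],None,fx=2.3,fy=2.3,interpolation=cv2.INTER_CUBIC))
E
```

```text
[-1.5  -3.41  2.66] [-0.58 -0.06 -0.17] 0.03534823476021989 40.94395637512207
[-1.14  0.16  0.2 ] [ 0.06 -0.08  0.08] 0.04006270527150962 38.0417
40.35 [ 0.42308018 -0.18241585  0.16887608] [ 0.44663612  0.08232077 -0.27228161]
[310 276]
```

View pics/w5c.png

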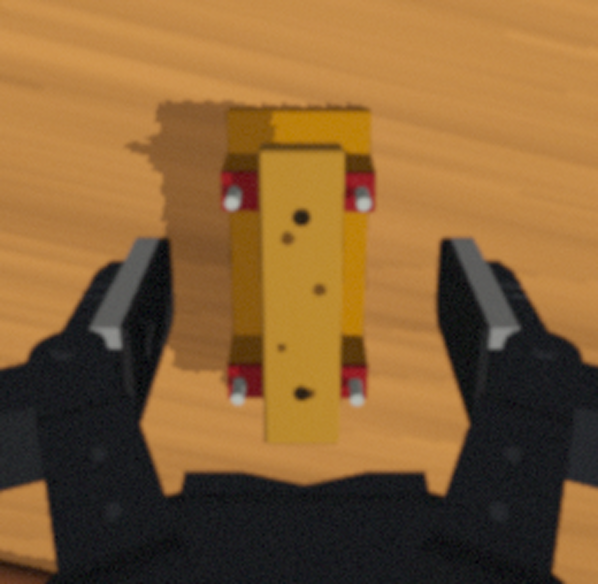

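The key lies flat and square between the pins. The gripper is clear, so I'm handing the job in.

```bash
python3 -c "
from cell import env
print(env.finish_job())"
```

```text
the job is handed in; nothing more can be done
None
```

I freed the key from the clamp and laid it flat and centred between the pins of the smaller cradle, then handed the job in at about 40 s; the thumbscrew push peaked near 10.8 N and no verdict was returned.

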